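# Zero the recess gauge and hold a sign spacer down on it

### The arm

A 6-joint arm with a two-finger parallel gripper is mounted at the origin on the work surface; the furniture and walls round the work are solid. World frame = base frame: x ahead of the robot, y to its left, z up, the work surface at z = 0. Lengths are in m, angles in rad, forces in N, time in s.
With the tool pointing down it reaches from about 0.325 to 0.9 m from the base axis. Payload 3.5 kg.
Tool frame: the origin (TCP) lies on the centre line of the jaws, within the pads' length; the fingertips stand 11 mm ahead of it and the grasp point (between the pads) lies 8 mm behind it; z points along the fingers, x is the direction in which the jaws open and shut, and the axes are right-handed (so a half turn about z gives the same grasp; the last joint's range is limited). The gripper opens to 85 mm and grips with 20 to 120 N. Pads are 22 mm wide; open, the fingers measure 114 mm over their backs; the gripper's body (76 mm by 85 mm) begins 54 mm behind the grasp point. The pads swing forward as they close: fully open they stand 13 mm farther back than shut.
Start: joints at [-0.103, 0.276, -0.026, 1.268, 0, 1.467], TCP at [0.625, -0, 0.242] pointing down, gripper open.
Joint ranges: [-3.12, 3.12], [-0.85, 1.88], [-1.08, 1.24], [-1.95, 2.15], [-1.57, 1.53], [-3.14, 3.14]. Speed limits (rad/s): [2.57, 2.57, 3.14, 3.14, 3.14, 3.14].

### API

Orientations are given as a unit quaternion [x, y, z, w].
In Python, from bench import arm, read_camera, finish_job, outline_of, spot_point gives the robot as it stands.
- The arm moves only by the tool servo_tool, never from a script. Its argument "increments" is one flat list of numbers, 7 for each row, row after row: the turn, a rotation vector about the world's x, y, z in rad, then the shift along the world's x, y, z in m, then the opening, from 0 (shut) to 1 (fully open). A call has 1 to 12 rows; each row is the pose to reach, as a shift and turn from the pose commanded when the call began; what a row does not reach only later rows make up. A row lasts 1/10 s, in which the tool goes at most 50 mm and 8.59 degrees, less where a joint would pass 70% of its speed; a pose out of reach is approached as far as the arm can. A call with a gripper value outside its range is refused whole. The fingers move at their own pace and stop on an object; "newtons" is the grip in N (left out, the last holds). Time passes only in rows, so rows that repeat a pose let the fingers close. It gives the time, the measured TCP pose, the force and the opening at its end, in the units of the state.
- arm.state(): the state, without advancing time (a new reading comes with each control period).
- read_camera(name): name is "scene" or "side" or "wrist"; returns a dict with "pixels" (400x640x3 uint8, red, green, blue), "range_z" (400x640 float32, m along the optical axis (not along the pixel's ray), 0 where there is no reading), "intrinsics" (3x3 intrinsics, pixels), "D" ([k1, k2, p1, p2, k3] as OpenCV has them; the pictures are not rectified), "position" and "orientation" of the camera in the world; the wrist camera has in their place "tool_from_camera" (4x4, takes a point from camera to tool coordinates, whose origin is the TCP and whose axes are the tool frame's). Camera axes: x right, y up, looking along -z (the intrinsics and any distortion apply to the point x, -y, -z); pixel columns grow to the right and rows downward; lengths in m; the calibration is good to about 2 mm. A picture is of the moment at which its call begins: read the wrist's pose just before it.
- finish_job(): hands the job in, once; it reports no verdict.
Trained networks look in the newest picture that a camera, given by its name, has taken for a name from the list of things; names that differ only in an ending like _2 or _b are one class to them, and where a whole thing is asked for, a point or a joint stands for the part that bears it (a point fixed in the world has none). Each returns a list of dicts, best first, with "conf" (0 to 1); they miss things now and then, are a little off and sometimes report something else, mostly with a low value. They report only what shows in the picture. A call takes as long as a camera call. They do not tell look-alikes from the thing itself.
- outline_of(camera, thing): "pixels" (400x640 bool, what is visible of it) and "rect" ([left, top, right, bottom] in pixels, round what is visible of it).
- spot_point(camera, thing): "point" ([column, row] in pixels: a listed point, or the origin of a listed thing).
The state is a dict: "clock": time; "q": joint angles; "qvel": joint speeds; "joint_efforts": joint torques, N m; "position": TCP position; "tool_rot": TCP orientation; "contact_force": force on the tool from outside, world axes, zero at the start; "torque": the same for the moment, N m; "opening": finger opening in m.
Only numpy, scipy, OpenCV 4.12 (cv2) and the standard library are available. Lean on these libraries where they do the work, as an engineer would, in place of code of your own. Each camera call takes 0.05 s, during which the arm holds its last target.

### The job

First turn the bezel of the dial gauge until its red zero mark lies under the pointer. Then pick up the aluminium spacer, set it upright and centred on the gauge's round steel seat over the brass plunger, and press it down against the spring until its foot sits firmly on the seat. Finish like that, still gripping the spacer and pressing it down so that the reading can be taken (let go and the spring lifts it); leave the zero setting and the other things on the table as they are.

Things in the scene. Friction and masses are not known exactly. Their poses are not given: they have to be found in the camera images.
- gauge: bench gauge fixed to the table: green base plate 100 x 225 x 14 mm, long side along its y. Origin at the centre of the plate's underside, on the table; z up. At its -y end a grey pedestal with the steel seat and the brass plunger, at its +y end the dial with the bezel, between them a 12 mm steel tube whose top is 26 mm above the table
- seat: the hard stop: flat round steel disc of 58 mm diameter on the pedestal, top face 46 mm above the table, with an engraved 40 mm circle that shows where the spacer stands. Origin at the centre of the disc's underside, 8 mm below its top face
- seat_centre (a point): centre of the seat's top face, 46 mm above the table; the plunger comes up through this point
- bezel_centre (a point): centre of the dial's top, on the bezel's vertical axis, 52 mm above the table. The bezel is a dark knurled ring of 50 mm diameter and 20 mm height (32 to 52 mm above the table), free all round and easily turned by gripping it across its diameter (friction 0.03 N m); a grey 46 mm housing stands below it. The white face with black ticks turns with it; the thin black pointer above the face does not
- zero_mark (a point): the red zero mark on the bezel's top, 22 mm from the bezel's axis; it turns with the bezel. The pointer at rest points from the axis along the gauge's -x direction
- bezel (a joint): bezel angle in rad: 0 when the red mark lies under the resting pointer, positive when the mark is turned counterclockwise (seen from above) from it. It starts at 0.6 to 1.3, so it is to be turned clockwise; it stays where it is left
- plunger (a joint): how far the plunger is pressed down, in m: 0 when free. It is a brass pin of 8 mm diameter with a round tip that then stands 12 mm above the seat's top face; about 4 N of spring when free, 0.75 N more per mm. It reads 0.007 to 0.008 when the spacer sits fully on the seat with the plunger in its recess, and then pushes up with about 10 N. Pressing it also swings the pointer clockwise over the face
- spacer: turned aluminium sign spacer (standoff), a plain cylinder of 40 mm diameter and 70 mm height with two dark grooves near the top, about 0.15 kg, standing upright on the table at the start. Origin at the centre of its foot, z up along its axis. The foot has a round recess of 24 mm diameter, 4 mm deep, that goes over the plunger
- spacer_top (a point): centre of the spacer's top face, 70 mm above its foot
- tape_measure: yellow tape measure, 43 x 73 x 62 mm, a bystander; origin at the centre of its underside
- hex_keys: set of hex keys in a red holder, 40 x 88 x 12 mm, a bystander; origin at the centre of its underside
- try_square: engineer's square, 80 x 107 x 18 mm, a bystander; origin at the centre of its underside
There are look-alikes about, which are no part of the job. Of the things like the spacer, leave any that is turquoise; of the rest the larger one is meant.

How it is judged:
On the way, in this order (a step that is already met when the one before it is completed fails the run):
1. the bezel is turned to zero (within 0.12 rad) while the plunger is still free and the spacer still stands on the table (value of joint bezel between -0.12 and 0.12 rad and value of joint plunger below 0.001 m and height (world z) of spacer below 0.01 m), for 0.3 s.
2. the spacer is gripped and held upright above the plunger, lifted clear (height (world z) of spacer above 0.052 m and contact force between the fingers and spacer above 1 N and angle between spacer's own z axis and vertical below 0.2 rad and horizontal distance between spacer and seat_centre below 0.03 m), for 0.05 s.
At the end, for the whole second after the job is handed in: Bezel within 0.12 rad of zero; spacer still in the fingers, upright (0.05 rad), centred within 8.5 mm, foot within 1.5 mm of the seat's top (46 mm) and pressing on it with over 1.5 N; plunger in the recess, pressed 6 to 9.5 mm; nothing moves, for the last second (value of joint bezel between -0.12 and 0.12 rad and value of joint plunger between 0.006 and 0.0095 m and contact force between spacer and seat above 1.5 N and contact force between the fingers and spacer above 2 N and angle between spacer's own z axis and vertical below 0.05 rad and horizontal distance between spacer and seat_centre below 0.0085 m and height (world z) of spacer below 0.0475 m and linear speed of spacer below 0.01 m/s); the arm keeps its last pose, push and grip.
It fails at once if a bystander (tape measure, hex keys, engineer's square) is moved more than 25 mm (distance of any of tape_measure, hex_keys, try_square from where it was at the start of the episode above 0.025 m).
It also fails if it takes over 54 s, if anything falls off the work surface, if the arm or the gripper's body presses on something with over 40 N, if the wrist force passes 120 N, or if a joint passes its speed limit or range.

## Working session

There is one attempt and no reset: what is moved stays moved. The work goes in short steps, Python scripts to look and compute and a tool call to move; the robot and the scene stay as the last step left them, time stands still between calls to the robot, and variables do not carry over. Pictures are saved under pics/ and viewed, and the job is handed in when it is done.

Besides the shell and the picture viewer there is one more tool, called after "Request:" in YAML: its name, and indented under it one key for each argument. servo_tool: Moves the arm, as the interface text tells. Its arguments: {"type":"object","properties":{"increments":{"type":"array","items":{"type":"number"}},"newtons":{"type":"number"}},"required":["increments"]}

```bash
ls; mkdir -p pics; cat > h.py <<'E'
import numpy as np, cv2
from scipy.spatial.transform import Rotation as R
from bench import arm, read_camera, finish_job, outline_of, spot_point
def pose(c, st=None):
    if 'tool_from_camera' in c:
        T=np.eye(4);T[:3,:3]=R.from_quat(st['tool_rot']).as_matrix();T[:3,3]=st['position']
        return T@np.array(c['tool_from_camera'])
    T=np.eye(4);T[:3,:3]=R.from_quat(c['orientation']).as_matrix();T[:3,3]=c['position'];return T
def ray(c,uv,st=None):
    uv=np.array(uv,float).reshape(-1,1,2)
    n=cv2.undistortPoints(uv,np.array(c['intrinsics']),np.array(c['D'])).reshape(-1,2)
    d=np.c_[n[:,0],-n[:,1],-np.ones(len(n))]
    T=pose(c,st);return T[:3,3],d@T[:3,:3].T,T
def atz(c,uv,z,st=None):
    o,d,_=ray(c,uv,st);return o+d*((z-o[2])/d[:,2])[:,None]
def pts(c,mask,st=None):
    v,u=np.nonzero(mask&(c['range_z']>0));o,d,_=ray(c,np.c_[u,v],st)
    return o+d*c['range_z'][v,u][:,None]
def proj(c,P,st=None):
    T=np.linalg.inv(pose(c,st));P=np.atleast_2d(P)@T[:3,:3].T+T[:3,3]
    P=P*[1,-1,-1];return cv2.projectPoints(P,np.zeros(3),np.zeros(3),np.array(c['intrinsics']),np.array(c['D']))[0].reshape(-1,2)
def save(c,n): cv2.imwrite('pics/'+n,np.ascontiguousarray(c['pixels'][:,:,::-1]))
E
python3 - <<'E'
from h import *
st=arm.state();print(st)
for n in('scene','side','wrist'):
    c=read_camera(n);save(c,n+'0.png')
    for t in('gauge','seat','seat_centre','bezel_centre','zero_mark','spacer','spacer_top','tape_measure','hex_keys','try_square'):
        print(n,t,[(np.round(p['point']).tolist(),round(p['conf'],2),np.round(atz(c,p['point'],{'seat_centre':.046,'bezel_centre':.052,'zero_mark':.052,'spacer_top':.07,'seat':.038}.get(t,0),st)[0],4).tolist()) for p in spot_point(n,t)])
E
```

```text
pics
{'clock': 0.0, 'q': array([-1.03349012e-01,  2.77136466e-01, -2.79259589e-02,  1.26798835e+00,
       -2.42651426e-05,  1.46737866e+00]), 'qvel': array([-0.00129818, -0.00168606, -0.00050774,  0.0007776 ,  0.00185137,
        0.00349098]), 'joint_efforts': array([-1.23772923e-03, -4.45513523e+01,  2.95201170e+01,  1.64704624e-02,
       -2.18722530e-04, -1.59438730e-05]), 'position': array([6.24228308e-01, 9.51132794e-05, 2.41136283e-01]), 'tool_rot': array([ 9.99999364e-01,  3.43408331e-05, -1.12245481e-03, -1.04260638e-04]), 'contact_force': array([ 0.397391  , -0.07963223,  0.03080799]), 'torque': array([-0.04327588, -0.00091983, -0.02277449]), 'opening': 0.08521810549283976}
scene gauge [([301.0, 241.0], 0.68, [0.5407, 0.0899, 0.0])]
scene seat [([314.0, 216.0], 0.51, [0.5372, 0.0168, 0.038])]
scene seat_centre [([319.0, 215.0], 0.81, [0.5225, 0.0161, 0.046])]
scene bezel_centre [([282.0, 236.0], 0.81, [0.5609, 0.1581, 0.052])]
scene zero_mark [([296.0, 236.0], 0.57, [0.5296, 0.1433, 0.052])]
scene spacer [([400.0, 187.0], 0.82, [0.3869, -0.327, 0.0]), ([343.0, 194.0], 0.55,
[... 1173 characters left out ...]
e tape_measure [([279.0, 192.0], 0.81, [0.6873, -0.1947, 0.0]), ([327.0, 220.0], 0.2, [0.5349, -0.0396, 0.0])]
side hex_keys []
side try_square []
wrist gauge []
wrist seat [([223.0, 148.0], 0.93, [0.5287, 0.0236, 0.038])]
wrist seat_centre [([220.0, 150.0], 0.86, [0.5281, 0.0228, 0.046])]
wrist bezel_centre []
wrist zero_mark [([220.0, 24.0], 0.75, [0.5394, 0.13, 0.052])]
wrist spacer [([248.0, 330.0], 0.89, [0.5293, -0.2211, 0.0]), ([206.0, 367.0], 0.48, [0.4694, -0.2806, 0.0])]
wrist spacer_top [([244.0, 358.0], 0.74, [0.5403, -0.2008, 0.07])]
wrist tape_measure [([374.0, 313.0], 0.97, [0.6921, -0.1936, 0.0])]
wrist hex_keys []
wrist try_square [([225.0, 149.0], 0.48, [0.52, 0.016, 0.0])]
```

View pics/scene0.png

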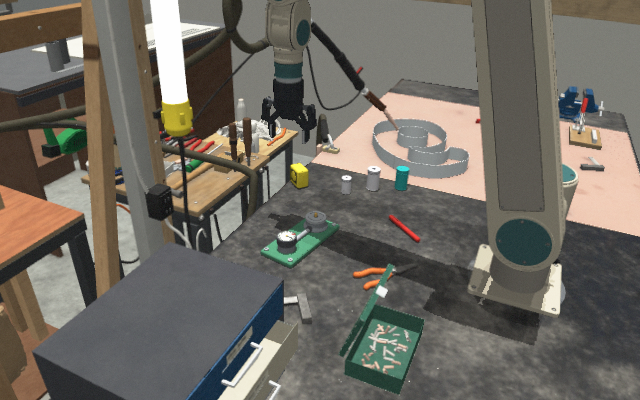

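View pics/side0.png

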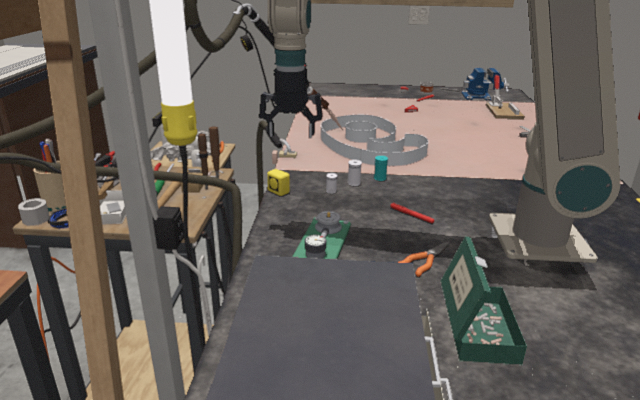

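View pics/wrist0.png

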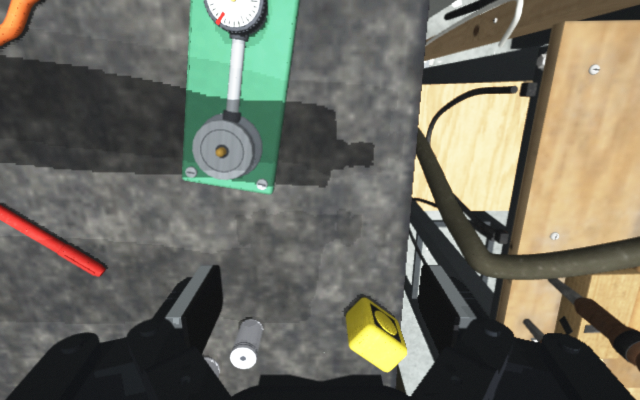

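Three cylinders in the scene picture: (345,185) is small aluminium, (373,178) is larger aluminium, and (402,178) is turquoise. The larger aluminium one, at about (0.468, -0.28), fits the description. Next I'll enlarge a crop and measure it with depth.

```bash
python3 - <<'E'
from h import *
st=arm.state()
for n in('scene','side'):
    c=read_camera(n)
    for o in outline_of(n,'spacer'):
        P=pts(c,o['pixels']); P=P[(P[:,2]>0.01)&(P[:,2]<.12)]
        if len(P)<5: continue
        print(n,o['rect'],round(o['conf'],2),len(P),'zmax',np.percentile(P[:,2],[95,100]).round(3),'med',np.median(P,0).round(3),'min',P.min(0).round(3),'max',P.max(0).round(3),'col',np.median(c['pixels'][o['pixels']],0))
        # circle fit of fixed centre: least squares on side pts
        from scipy.optimize import least_squares
        s=P[(P[:,2]>.012)&(P[:,2]<np.percentile(P[:,2],95)-.01)]
        if len(s)>10:
            r=least_squares(lambda p:np.hypot(s[:,0]-p[0],s[:,1]-p[1])-p[2],[*(np.median(s[:,:2],0)+[.015,-.0]),.02],loss='soft_l1',f_scale=.001).x;print('  circ',r.round(4))
    x=c['pixels'][140:210,310:430,::-1] 
    cv2.imwrite(f'pics/crop_{n}.png',cv2.resize(x,None,fx=6,fy=6,interpolation=cv2.INTER_CUBIC))
E
```

```text
scene [395.9, 165.9, 410.9, 189.3] 0.65 237 zmax [0.068 0.071] med [ 0.383 -0.312  0.048] min [ 0.366 -0.346  0.011] max [ 0.404 -0.301  0.071] col [28. 99. 96.]
  circ [ 0.3855 -0.325   0.0184]
scene [365.6, 168.5, 377.2, 190.2] 0.52 259 zmax [0.069 0.072] med [ 0.463 -0.268  0.046] min [ 0.446 -0.306  0.01 ] max [ 0.485 -0.255  0.072] col [131. 130. 131.]
  circ [ 0.4671 -0.2818  0.0194]
scene [339.3, 177.4, 350.6, 195.6] 0.49 128 zmax [0.052 0.055] med [ 0.532 -0.206  0.037] min [ 0.518 -0.23   0.01 ] max [ 0.549 -0.196  0.055] col [129.  129.  129.5]
  circ [ 0.5334 -0.2145  0.0124]
side [345.0, 158.6, 359.5, 187.1] 0.9 275 zmax [0.07  0.071] med [ 0.469 -0.267  0.045] min [ 0.45  -0.296  0.01 ] max [ 0.49  -0.256  0.071] col [124. 121. 123.]
  circ [ 0.4696 -0.2807  0.0186]
side [324.2, 171.3, 333.0, 196.5] 0.74 156 zmax [0.053 0.055] med [ 0.536 -0.206  0.036] min [ 0.523 -0.23   0.01 ] max [ 0.551 -0.197  0.055] col [124. 120. 123.]
  circ [ 0.5361 -0.2157  0.0136]
side [374.7, 153.4, 389.2, 179.8] 0.54 282 zmax [0.07  0.073] med [ 0.39  -0.313  0.045] min [ 0.369 -0.437  0.011] max [ 0.409 -0.302  0.073] col [32. 93. 93.]
  circ [ 0.3871 -0.3703  0.0596]
```

Request:
servo_tool:
  increments: [0,0,0,-0.035,0.03,0.02,1,0,0,0,-0.07,0.06,0.03,1,0,0,0,-0.07,0.06,0.03,1,0,0,0,-0.07,0.06,0.03,1]

```text
clock: 2.25
position: [0.5549, 0.0605, 0.273]
tool_rot: [1.0, 0.001, 0.001, 0.0]
contact_force: [0.4, -0.2, 0.3]
opening: 0.0853
```

View pics/crop_side.png

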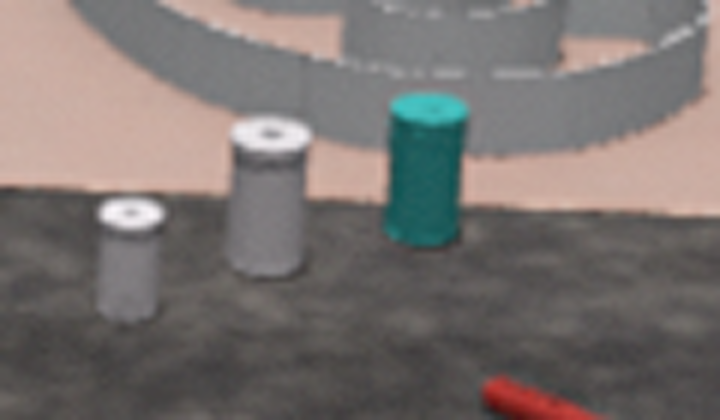

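```bash
cat > g.py <<'E'
from h import *
import sys
st=arm.state();c=read_camera('wrist');save(c,sys.argv[1]);np.savez('pics/w.npz',rz=c['range_z'],px=c['pixels'])
for t,z in(('seat_centre',.046),('bezel_centre',.052),('zero_mark',.052)):
    print(t,[(np.round(p['point']).tolist(),round(p['conf'],2),np.round(atz(c,p['point'],z,st)[0],4).tolist()) for p in spot_point('wrist',t)])
# ring fits from depth heights
v,u=np.nonzero(c['range_z']>0);o,d,_=ray(c,np.c_[u,v],st);P=o+d*c['range_z'][v,u][:,None]
rgb=c['pixels'][v,u].astype(int)
g=(P[:,2]<.03)&(P[:,2]>.004)&(rgb[:,1]>rgb[:,0]+25)&(np.abs(P[:,1]-.1)<.2)
print('plate',np.array(cv2.minAreaRect((P[g][:,:2]).astype(np.float32))[:2]).round(4).tolist(),cv2.minAreaRect((P[g][:,:2]*1000).astype(np.float32))[2],g.sum())
for nm,lo,hi,c0,r0 in(('seat',.042,.0495,(.53,.018),.031),('bezel',.048,.06,(.552,.16),.03)):
    k=(P[:,2]>lo)&(P[:,2]<hi)&(np.hypot(P[:,0]-c0[0],P[:,1]-c0[1])<r0+.015)
    if k.sum()>10:
        q=P[k];cc,r=cv2.minEnclosingCircle((q[:,:2]).astype(np.float32));print(nm,k.sum(),'enc',np.round(cc,4),round(r,4),'mean',q.mean(0).round(4))
r=(rgb[:,0]>150)&(rgb[:,1]<90)&(rgb[:,2]<90)&(P[:,2]>.03)&(P[:,2]<.07)
if r.any(): print('red',r.sum(),P[r].mean(0).round(4), atz(c,np.c_[u,v][r].mean(0),.052,st).round(4))
E
python3 g.py w1.png
```

```text
seat_centre [([294.0, 200.0], 0.64, [0.5267, 0.0228, 0.046])]
bezel_centre [([321.0, 75.0], 0.62, [0.5554, 0.1518, 0.052])]
zero_mark [([302.0, 100.0], 0.57, [0.5376, 0.1288, 0.052])]
plate [[0.5417, 0.0859], [0.2248, 0.1001]] 80.06256103515625 11584
seat 1972 enc [0.5304 0.0216] 0.0291 mean [0.5305 0.0226 0.0449]
bezel 2222 enc [0.5533 0.1497] 0.0259 mean [0.5532 0.1505 0.0509]
red 5 [0.5389 0.1316 0.051 ] [[0.5389 0.1316 0.052 ]]
```

View pics/w1.png

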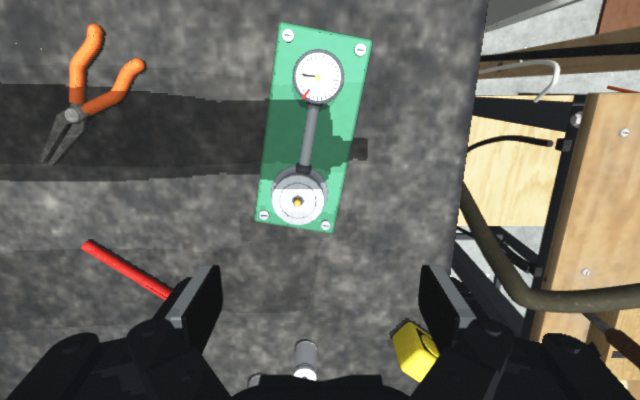

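The crop confirms it: the larger aluminium cylinder, with a dark groove at the top, stands in the middle, with the small one to its left and the turquoise one to its right. In the wrist picture the bezel is at (320,77), its red mark at (306,97), and the pointer points left. The bezel angle comes out at about 1.07 rad and the gauge yaw at about -0.175. I'll go to the bezel now, pre-rotated counterclockwise.

Request:
servo_tool:
  increments: [0,0,0.13,0,0.03,-0.035,1,0,0,0.26,-0.001,0.06,-0.07,1,0,0,0.39,-0.0015,0.089,-0.11,1,0,0,0.52,-0.0015,0.089,-0.155,1,0,0,0.52,-0.0015,0.089,-0.19,1,0,0,0.52,-0.0015,0.089,-0.215,1,0,0,0.52,-0.0015,0.089,-0.227,1,0,0,0.52,-0.0015,0.089,-0.227,1]
  newtons: 30

```text
clock: 3.25
position: [0.5522, 0.1482, 0.0431]
tool_rot: [0.967, 0.257, -0.002, -0.0]
contact_force: [-1.1, -0.0, 0.1]
opening: 0.0854
```

```bash
python3 - <<'E'
from h import *
st=arm.state();print(st['q'].round(3),st['position'].round(4),st['contact_force'].round(2))
c=read_camera('wrist');save(c,'w2.png')
print(proj(c,[.5533,.1497,.052],st))
E
```

```text
[ 0.149  0.364 -0.367  0.844 -0.     1.201] [0.5522 0.1482 0.0431] [-1.11 -0.04  0.09]
[[324.85813648 291.20074669]]
```

View pics/w2.png

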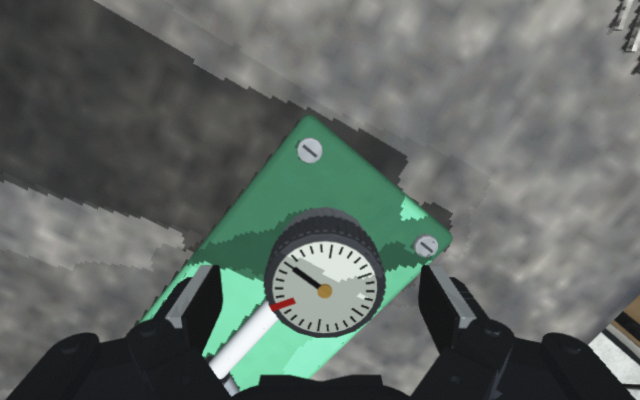

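The bezel lies centred between the jaws: hub (324,291), pointer tip (289,264), red mark (283,304). I'll work out the exact angle.

```bash
cat > ang.py <<'E'
from h import *
import sys
def ang(c,st,box):
    x0,y0,x1,y1=box;px=c['pixels'][y0:y1,x0:x1].astype(int)
    r=(px[...,0]>110)&(px[...,1]<70)&(px[...,2]<70)
    v,u=np.nonzero(r);m=[u.mean()+x0,v.mean()+y0];return m,atz(c,m,.052,st)[0]
E
python3 - <<'E'
from ang import *
st=arm.state();c=read_camera('wrist')
m,P=ang(c,st,(255,230,395,345));print(m,P)
for C in ([.5533,.1497],atz(c,[324,289],.052,st)[0][:2]):
    v=P[:2]-C;print(C,np.hypot(*v),np.arctan2(v[1],v[0])%(2*np.pi)-(np.pi-.175))
h=atz(c,[[324,291],[289,264]],.055,st);d=h[1]-h[0];print('pointer',np.arctan2(d[1],d[0]),np.pi-.175)
im=cv2.resize(c['pixels'][220:350,250:400,::-1],None,fx=5,fy=5,interpolation=cv2.INTER_CUBIC);cv2.imwrite('pics/w3.png',im)
E
```

```text
[np.float64(278.90579710144925), np.float64(300.8550724637681)] [0.54088844 0.13545601 0.052     ]
[0.5533, 0.1497] 0.018892804483713745 1.0290348910052147
[0.55444209 0.14977904] 0.019719298783830833 0.987990385439355
pointer 2.936648713714905 2.9665926535897933
```

View pics/w3.png

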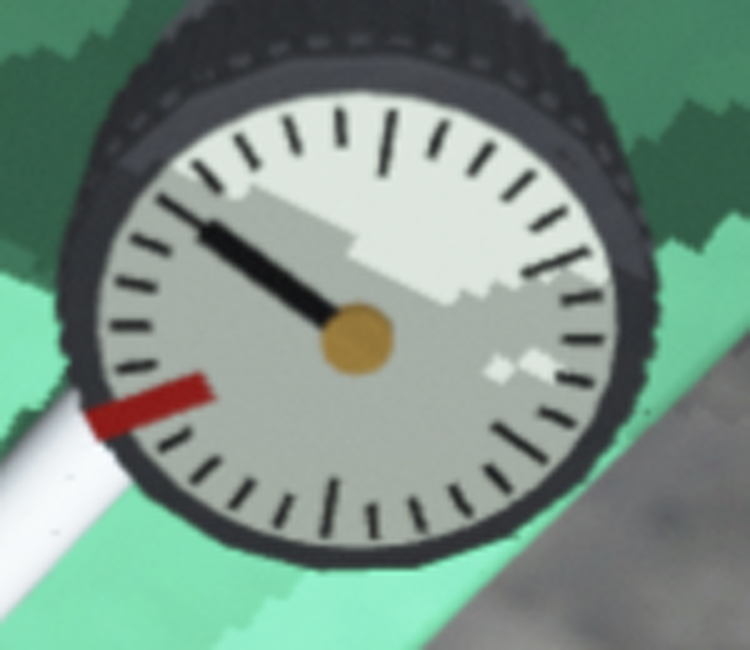

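The pointer lies on the major tick 60° from the red mark (30 ticks of 12°), so the bezel is at 1.05 rad. That agrees with the ray result. Now I grip.

Request:
servo_tool:
  increments: [0,0,0,0.001,0.0015,0,1,0,0,0,0.001,0.0015,0,0,0,0,0,0.001,0.0015,0,0,0,0,0,0.001,0.0015,0,0,0,0,0,0.001,0.0015,0,0,0,0,0,0.001,0.0015,0,0,0,0,0,0.001,0.0015,0,0]
  newtons: 30

```text
clock: 4.05
position: [0.5535, 0.1497, 0.0463]
tool_rot: [0.966, 0.257, -0.001, 0.001]
contact_force: [-4.3, -1.5, 7.7]
opening: 0.0487
```

Request:
servo_tool:
  increments: [0,0,-0.13,0,0,0.001,0,0,0,-0.26,0,0,0.002,0,0,0,-0.39,0,0,0.002,0,0,0,-0.52,0,0,0.002,0,0,0,-0.65,0,0,0.002,0,0,0,-0.78,0,0,0.002,0,0,0,-0.91,0,0,0.002,0,0,0,-1.05,0,0,0.002,0,0,0,-1.05,0,0,0.002,0,0,0,-1.05,0,0,0.002,0]

```text
clock: 5.05
position: [0.5526, 0.1497, 0.0465]
tool_rot: [0.965, -0.261, -0.001, 0.001]
contact_force: [-3.3, -3.4, -2.7]
opening: 0.0487
```

```bash
python3 - <<'E'
from h import *
st=arm.state();c=read_camera('wrist');print(st['q'].round(3),st['contact_force'].round(2))
p=proj(c,[.5535,.1497,.052],st)[0];print(p)
im=cv2.resize(c['pixels'][200:370,220:430,::-1],None,fx=3.5,fy=3.5,interpolation=cv2.INTER_CUBIC);cv2.imwrite('pics/w4.png',im)
E
```

```text
[ 1.520e-01  3.610e-01 -3.630e-01  8.510e-01 -1.000e-03  2.251e+00] [-3.29 -3.37 -2.67]
[321.76641328 286.93174505]
```

View pics/w4.png

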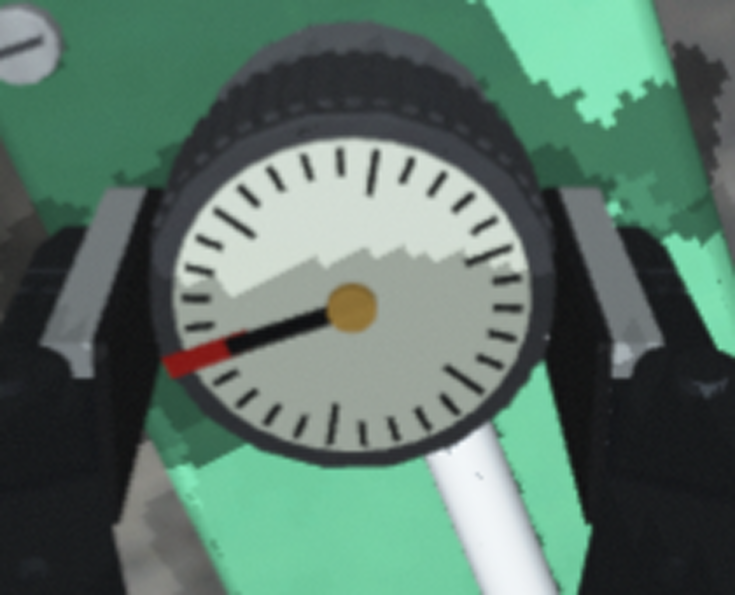

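The red mark lies exactly under the pointer. I release and rise, then check again.

Request:
servo_tool:
  increments: [0,0,0,0,0,0,1,0,0,0,0,0,0,1,0,0,0,0,0,0,1,0,0,0,0,0,0,1,0,0,0,0,0,0,1,0,0,0,0,0,0.03,1,0,0,0,0,0,0.06,1,0,0,0,0,-0.02,0.1,1]

```text
clock: 5.9
position: [0.5533, 0.1317, 0.147]
tool_rot: [0.965, -0.261, -0.001, 0.0]
contact_force: [0.9, 0.5, -0.5]
opening: 0.0858
```

```bash
python3 - <<'E'
from h import *
st=arm.state();c=read_camera('wrist');print(st['position'].round(4),st['opening'])
save(c,'w5.png')
E
```

```text
[0.5533 0.1317 0.147 ] 0.08575416164045681
```

View pics/w5.png

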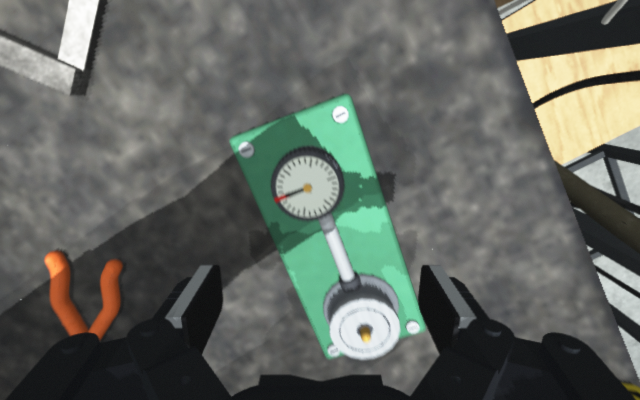

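The bezel at (308,187) is still zeroed, with the red mark at (278,200) under the pointer. On to the spacer.

Request:
servo_tool:
  increments: [0,0,-0.04,-0.008,-0.04,0.01,1,0,0,-0.08,-0.017,-0.085,0.02,1,0,0,-0.12,-0.026,-0.13,0.03,1,0,0,-0.17,-0.035,-0.175,0.03,1,0,0,-0.22,-0.044,-0.22,0.03,1,0,0,-0.27,-0.053,-0.265,0.03,1,0,0,-0.32,-0.062,-0.31,0.03,1,0,0,-0.37,-0.072,-0.355,0.03,1,0,0,-0.41,-0.08,-0.39,0.03,1,0,0,-0.41,-0.085,-0.411,0.03,1,0,0,-0.41,-0.085,-0.411,0.03,1,0,0,-0.41,-0.085,-0.411,0.03,1]

```text
clock: 7.15
position: [0.4694, -0.2806, 0.1772]
tool_rot: [0.891, -0.453, -0.0, -0.0]
contact_force: [-0.5, 0.4, 0.2]
opening: 0.0852
```

```bash
cat > sp.py <<'E'
from h import *
from scipy.optimize import least_squares
st=arm.state();c=read_camera('wrist');print(st['position'].round(4),st['q'].round(3));save(c,'w6.png')
for p in spot_point('wrist','spacer_top'): print('pt',np.round(p['point']),round(p['conf'],2),atz(c,p['point'],.07,st)[0].round(4))
P=pts(c,np.ones((400,640),bool),st)
k=(np.abs(P[:,2]-.07)<.006)&(np.hypot(P[:,0]-.468,P[:,1]+.281)<.035);q=P[k]
cc,r=cv2.minEnclosingCircle(q[:,:2].astype(np.float32));print(k.sum(),np.round(cc,4),r,q.mean(0).round(4),np.median(q[:,2]))
print(proj(c,[.468,-.281,.07],st))
E
python3 sp.py
```

```text
[ 0.4694 -0.2806  0.1772] [-6.570e-01  1.830e-01 -2.870e-01  1.101e+00  1.000e-03  1.855e+00]
pt [307. 310.] 0.92 [ 0.3883 -0.3266  0.07  ]
pt [304.  72.] 0.9 [ 0.5352 -0.2197  0.07  ]
pt [324. 205.] 0.72 [ 0.4695 -0.284   0.07  ]
2154 [ 0.4681 -0.2836] 0.020251622423529625 [ 0.4691 -0.2831  0.0687] 0.06878288583358039
[[319.25141456 204.16308258]]
```

View pics/w6.png

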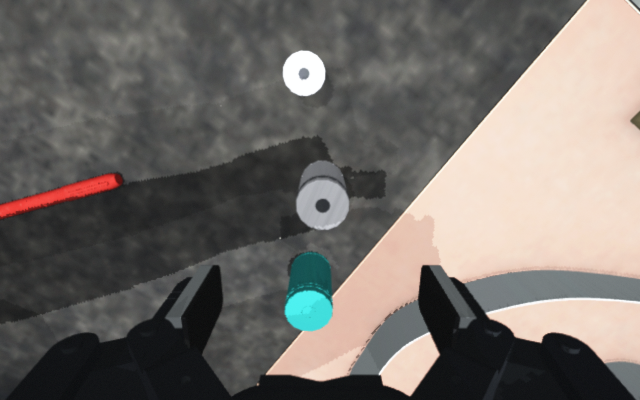

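The target's top is at (322,205), with the small one at (304,73) and the turquoise one at (308,310). The centre is (0.469, -0.2835). I descend.

Request:
servo_tool:
  increments: [0,0,0,-0.0004,-0.003,-0.04,1,0,0,0,-0.0004,-0.003,-0.08,1,0,0,0,-0.0004,-0.003,-0.115,1,0,0,0,-0.0004,-0.003,-0.135,1,0,0,0,-0.0004,-0.003,-0.142,1,0,0,0,-0.0004,-0.003,-0.142,1]
  newtons: 70

```text
clock: 7.85
position: [0.4687, -0.282, 0.0345]
tool_rot: [0.892, -0.452, -0.001, -0.0]
contact_force: [0.8, -0.0, 0.7]
opening: 0.0854
```

```bash
python3 - <<'E'
from h import *
st=arm.state();c=read_camera('wrist');print(st['position'].round(4),st['contact_force'].round(2));save(c,'w7.png')
P=pts(c,np.ones((400,640),bool),st)
k=(np.abs(P[:,2]-.07)<.005)&(np.hypot(P[:,0]-.468,P[:,1]+.281)<.03);q=P[k]
if k.sum()>10:
    cc,r=cv2.minEnclosingCircle(q[:,:2].astype(np.float32));print(k.sum(),np.round(cc,4),r,q.mean(0).round(4))
E
```

```text
[ 0.4687 -0.282   0.0345] [ 0.84 -0.01  0.66]
8964 [ 0.4688 -0.2831] 0.020319418981671333 [ 0.4704 -0.282   0.0686]
```

View pics/w7.png

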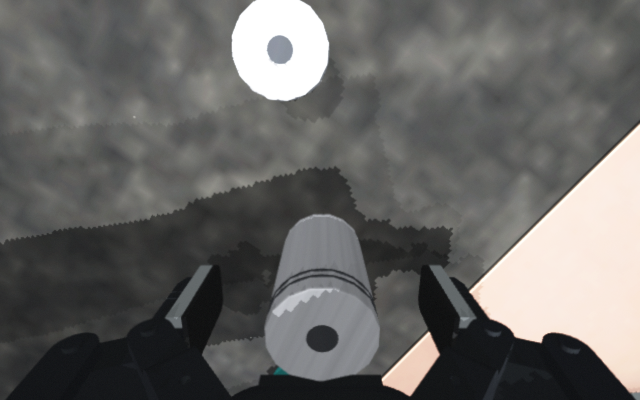

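The spacer's top is at (322,335), between the pads. I close.

Request:
servo_tool:
  increments: [0,0,0,0,-0.001,0,1,0,0,0,0,-0.001,0,0,0,0,0,0,-0.001,0,0,0,0,0,0,-0.001,0,0,0,0,0,0,-0.001,0,0,0,0,0,0,-0.001,0,0,0,0,0,0,-0.001,0,0,0,0,0,0,-0.001,0,0]
  newtons: 70

```text
clock: 8.7
position: [0.4697, -0.2851, 0.0362]
tool_rot: [0.892, -0.453, 0.001, 0.0]
contact_force: [-0.6, 0.4, 5.6]
opening: 0.0387
```

Request:
servo_tool:
  increments: [0,0,0,0,0,0.03,0,0,0,0,0,0,0.07,0,0,0,0,0,0,0.1,0,0,0,0,0.008,0.04,0.1,0,0,0,0,0.017,0.085,0.1,0,0,0,0,0.026,0.13,0.1,0,0,0,0,0.035,0.175,0.1,0,0,0,0,0.044,0.22,0.1,0,0,0,0,0.052,0.255,0.1,0,0,0,0,0.055,0.275,0.1,0,0,0,0,0.055,0.275,0.1,0,0,0,0,0.055,0.275,0.1,0]

```text
clock: 9.9
position: [0.5235, -0.0093, 0.1347]
tool_rot: [0.892, -0.452, -0.0, 0.0]
contact_force: [-0.2, -0.0, -2.4]
opening: 0.0385
```

```bash
cat > se.py <<'E'
from h import *
import sys
st=arm.state();c=read_camera('wrist');save(c,sys.argv[1])
Rm=R.from_quat(st['tool_rot']).as_matrix();print(st['position'].round(4),'toolz',Rm[:,2].round(4),'F',st['contact_force'].round(2),st['opening'])
for p in spot_point('wrist','seat_centre'): print('pt',np.round(p['point']),round(p['conf'],2),atz(c,p['point'],.046,st)[0].round(4))
P=pts(c,np.ones((400,640),bool),st)
k=(np.abs(P[:,2]-.0455)<.004)&(np.hypot(P[:,0]-.5305,P[:,1]-.022)<.04);q=P[k]
if k.sum()>10:
    cc,r=cv2.minEnclosingCircle(q[:,:2].astype(np.float32));print('seat',k.sum(),np.round(cc,4),r,q.mean(0).round(4))
    print('seatpix',proj(c,[.5305,.022,.046],st))
zt=st['position'][2]+.034
k=(np.abs(P[:,2]-zt)<.012)&(np.hypot(P[:,0]-st['position'][0],P[:,1]-st['position'][1])<.03);q=P[k]
if k.sum()>10:
    m=np.median(q[:,2]);q=q[np.abs(q[:,2]-m)<.004]
    cc,r=cv2.minEnclosingCircle(q[:,:2].astype(np.float32));print('top',len(q),np.round(cc,4),r,q.mean(0).round(4))
    A=np.c_[q[:,:2]-q[:,:2].mean(0),np.ones(len(q))];print('tilt',np.linalg.lstsq(A,q[:,2],rcond=None)[0].round(3))
E
python3 se.py w8.png
```

```text
[ 0.5235 -0.0093  0.1347] toolz [-1.3e-03 -4.0e-04 -1.0e+00] F [-0.19 -0.04 -2.38] 0.03852082431369902
pt [286. 177.] 0.59 [0.5294 0.0228 0.046 ]
pt [319. 330.] 0.46 [ 0.4441 -0.0668  0.046 ]
seat 5564 [0.5303 0.0216] 0.028992939740419388 [0.5313 0.0223 0.0448]
seatpix [[287.70109798 176.37503011]]
top 9635 [ 0.5298 -0.0049] 0.027940405532717705 [ 0.5259 -0.008   0.1671]
tilt [-0.011 -0.007  0.167]
```

View pics/w8.png

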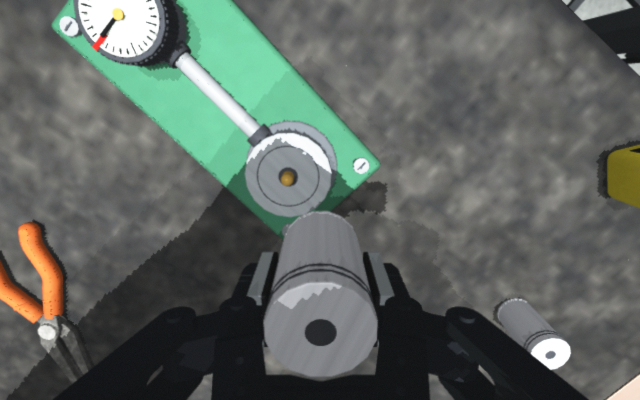

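The grasp is good and upright. The seat disc is at (290,172), its centre (0.5303, 0.0216), and the bezel is still zeroed. I move over the plunger.

Request:
servo_tool:
  increments: [0,0,0,0.004,0.016,0,0,0,0,0,0.007,0.031,0,0,0,0,0,0.007,0.031,-0.015,0,0,0,0,0.007,0.031,-0.033,0,0,0,0,0.007,0.031,-0.033,0,0,0,0,0.007,0.031,-0.033,0]

```text
clock: 10.6
position: [0.5307, 0.0213, 0.1021]
tool_rot: [0.891, -0.453, -0.001, 0.0]
contact_force: [0.3, 0.2, 0.0]
opening: 0.0387
```

```bash
cat >> se.py <<'E'
# top disc hole (dark) location
v0,u0=proj(c,[st['position'][0],st['position'][1],st['position'][2]+.034],st)[0][::-1]
print('tcp axis pix',u0,v0)
x0,y0=int(u0)-25,int(v0)-25;px=c['pixels'][y0:y0+50,x0:x0+50].sum(2)
n,l,s,cen=cv2.connectedComponentsWithStats((px<200).astype(np.uint8))
for i in range(1,n):
    if 80<s[i,4]<1500: print('hole',cen[i]+[x0,y0],s[i,4],atz(c,cen[i]+[x0,y0],st['position'][2]+.034,st)[0].round(4))
E
python3 se.py w9.png
python3 - <<'E'
from h import *
c=read_camera('side');x=c['pixels'][190:270,280:390,::-1];a=cv2.resize(x,None,fx=5,fy=5,interpolation=cv2.INTER_CUBIC)
cv2.imwrite('pics/s9.png',a)
E
```

```text
[0.5307 0.0213 0.1021] toolz [-1.2e-03  1.0e-04 -1.0e+00] F [0.3  0.18 0.03] 0.038651710077577145
seat 3162 [0.5304 0.0218] 0.02888832427561283 [0.5401 0.03   0.0447]
seatpix [[318.65428093 229.40799104]]
top 9644 [0.5369 0.0258] 0.02793870121240616 [0.533  0.0227 0.1345]
tilt [-0.013 -0.007  0.135]
tcp axis pix 319.3825290651336 335.0026862628532
hole [320.20962733 332.18322981] 644 [0.5318 0.0217 0.1361]
```

View pics/w9.png

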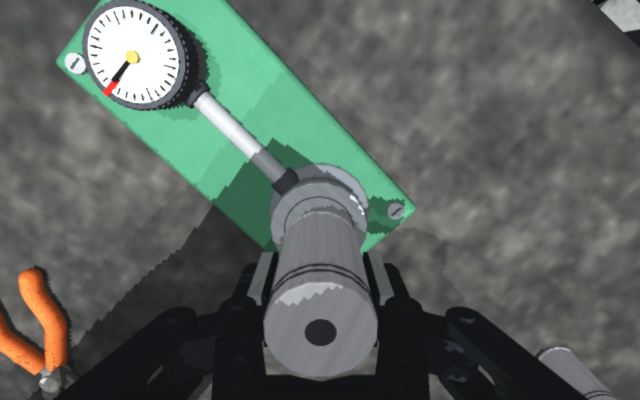

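View pics/s9.png

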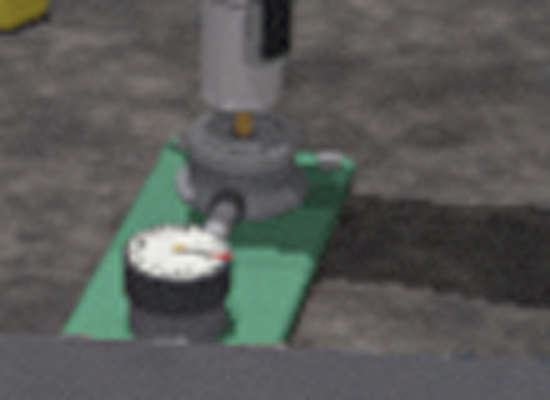

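The spacer hangs over the plunger, centred within about 1 mm, and the bezel is still at zero. I press down slowly.

Request:
servo_tool:
  increments: [0,0,0,-0.001,0,-0.005,0,0,0,0,-0.001,0,-0.01,0,0,0,0,-0.001,0,-0.013,0,0,0,0,-0.001,0,-0.016,0,0,0,0,-0.001,0,-0.019,0,0,0,0,-0.001,0,-0.021,0,0,0,0,-0.001,0,-0.021,0,0,0,0,-0.001,0,-0.021,0]

```text
clock: 11.55
position: [0.5301, 0.0215, 0.0823]
tool_rot: [0.892, -0.453, 0.0, 0.0]
contact_force: [-3.6, 0.1, 8.2]
opening: 0.039
```

Request:
servo_tool:
  increments: [0,0,0,0,0,-0.001,0,0,0,0,0,0,-0.002,0,0,0,0,0,0,-0.003,0,0,0,0,0,0,-0.003,0,0,0,0,0,0,-0.003,0]

```text
clock: 12.05
position: [0.5302, 0.0215, 0.0821]
tool_rot: [0.892, -0.453, 0.0, 0.0]
contact_force: [-8.6, -0.3, 25.0]
opening: 0.0389
```

The stop is hard: the tool moved 0.2 mm while the force rose to 25 N. I check the images.

```bash
python3 se.py w10.png; python3 - <<'E'
from h import *
c=read_camera('side');x=c['pixels'][180:265,280:390,::-1]
s=read_camera('scene');y=s['pixels'][180:265,250:360,::-1]
cv2.imwrite('pics/s10.png',cv2.resize(np.hstack([x,y]),None,fx=3.6,fy=3.6,interpolation=cv2.INTER_CUBIC))
st=arm.state();print(st['position'],st['contact_force'],st['qvel'].round(4),st['torque'])
for n in('side','scene'):
    cc={'side':c,'scene':s}[n]
    P=pts(cc,np.ones((400,640),bool));k=(np.hypot(P[:,0]-.5304,P[:,1]-.0217)<.024)&(P[:,2]>.05)&(P[:,2]<.075);q=P[k]
    for lo in(.050,.056,.062,.068):
        z=q[(q[:,2]>=lo)&(q[:,2]<lo+.006)];print(n,lo,len(z),z.mean(0).round(4) if len(z) else '')
E
```

```text
[0.5302 0.0215 0.0821] toolz [ 4.e-04 -3.e-04 -1.e+00] F [-8.62 -0.27 24.96] 0.038891723938298664
seat 2977 [0.531  0.0224] 0.028815310448408127 [0.542  0.0309 0.0448]
seatpix [[319.22576666 243.81822848]]
top 9672 [0.536  0.0258] 0.028013139963150024 [0.5325 0.0229 0.1146]
tilt [-0.012 -0.007  0.115]
tcp axis pix 319.511278966402 334.9036655610992
hole [320.13664596 332.36490683] 644 [0.5312 0.0219 0.1161]
[0.53022419 0.02150156 0.08211823] [-9.67455689  1.29073601 26.74790407] [ 0.0009  0.0011  0.0001 -0.0005 -0.0004 -0.    ] [ 0.1175658   2.16113829 -0.01351293]
side 0.05 32 [0.5323 0.0373 0.0531]
side 0.056 33 [0.5299 0.037  0.0587]
side 0.062 32 [0.5327 0.0374 0.065 ]
side 0.068 25 [0.5395 0.0373 0.0709]
scene 0.05 34 [0.5233 0.0361 0.0535]
scene 0.056 17 [0.5251 0.0358 0.0586]
scene 0.062 27 [0.5227 0.0354 0.0646]
scene 0.068 11 [0.5318 0.0386 0.0713]
```

View pics/w10.png

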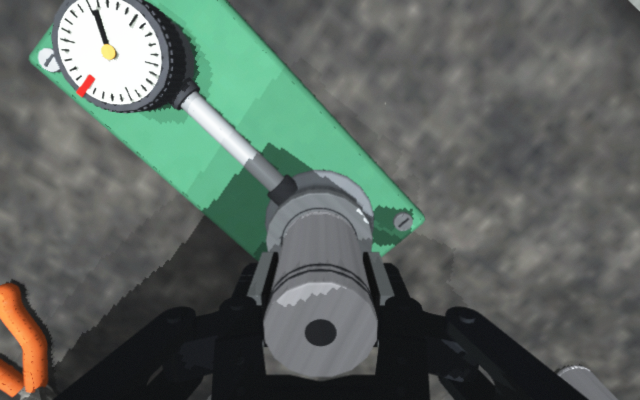

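View pics/s10.png

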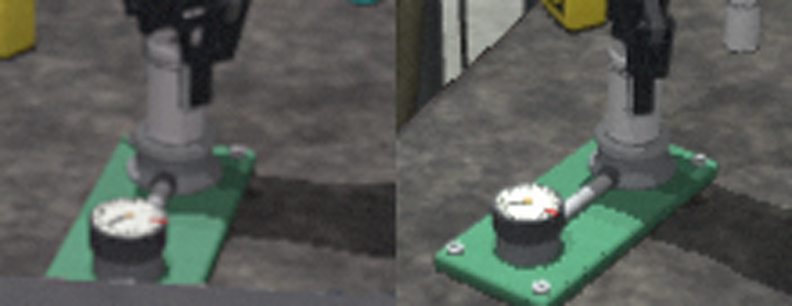

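The spacer stands on the seat with no gap. The pointer has swung clockwise, the red mark at (86,86) hasn't moved, and nothing is moving. I hand in.

```bash
python3 - <<'E'
from h import *
print(finish_job());s=arm.state();print(s['clock'],s['position'].round(4),s['contact_force'].round(1),s['opening'])
E
```

```text
the job is handed in; nothing more can be done
None
the job is handed in; nothing more can be done
```

The gauge is zeroed and the spacer is seated and held down on it; I handed the job in at about 12.4 s of the 54 s allowed. The hand-in reports no verdict.

- **Bezel:** I turned it clockwise by 1.05 rad. The red mark lay under the resting pointer, and it was still there after I released the bezel and later, just before the press.
- **Spacer:** I picked up the larger aluminium cylinder at (0.469, -0.283) and left the small one and the turquoise one alone. It was gripped at 70 N and held over the plunger before pressing.
- **Last checks:**
  - **Seating:** The tool stopped hard. It moved 0.2 mm while the upward force rose from about 8 to 25 N, so about 15 N rests on the seat beyond the roughly 10 N of spring.
  - **Centring:** The spacer is within about 1 mm of the seat centre, and the tool is vertical to 0.001 rad.
  - **Pointer:** It swung clockwise with the press, and the red mark did not move.
- **Small disagreements:**
  - Depth readings came out about 1 mm low.
  - The depth fit of the spacer's top showed a 0.012–0.014 rad tilt. It was the same before and after pressing, so I took it as a measuring error; the limit is 0.05.
  - A sideways force of about 9 N remained while pressing, and I left it.
- **Not checked:** I took no last measurement of the bystanders; the arm never touched or came near them.

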